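# Sweep used caps off the lab board into the discard tray

### The arm

A 6-joint arm with a two-finger parallel gripper is mounted at the origin on the work surface. World frame = base frame: x ahead of the robot, y to its left, z up, the work surface at z = 0. Lengths are in m, angles in rad, forces in N, time in s.
With the tool pointing down it reaches from about 0.25 to 0.775 m from the base axis. Payload 8.9 kg.
Tool frame: the origin (TCP) lies midway between the tips of the shut fingers; the grasp point (between the pads) lies 19 mm behind it (tcp_to_grasp is the distance from the TCP to the grasp point, in m); z points along the fingers, y is the line along which they close (so a half turn about z gives the same grasp; the last joint's range is limited). The gripper opens to 85 mm and grips with 20 to 120 N. Pads are 22 mm wide; open, the fingers measure 114 mm over their backs; the gripper's body (76 mm by 85 mm) begins 54 mm behind the grasp point. The pads swing forward as they close: fully open they stand 13 mm farther back than shut.
Start: joints at [-1.379, 0.291, -0.153, 1.127, 0, 1.431], TCP at [0.171, -0.497, 0.193] pointing down, gripper open.
Joint ranges: [-2.52, 2.52], [-0.91, 1.74], [-1.3, 1.37], [-1.96, 2.02], [-1.52, 1.47], [-3.14, 3.14]. Speed limits (rad/s): [2.22, 2.22, 2.79, 3.14, 3.14, 3.14].

### API

Orientations are given as a rotation vector (axis times angle).
In Python, from workcell import get_state, camera, calibration, finish_job, tcp_to_grasp gives the robot as it stands.
- The arm moves only by the tool servo_tool, never from a script. Its argument "targets" is a list of rows, each a list of 2 entries, a list of its own where there are three numbers: the shift along the world's x, y, z in cm, then the turn about the world's z in rad. A call has 1 to 10 rows; each row is the pose to reach, as a shift and turn from the pose commanded when the call began; what a row does not reach only later rows make up. A row lasts 1/10 s, in which the tool goes at most 50 mm and 8.59 degrees, less where a joint would pass 70% of its speed; a pose out of reach is approached as far as the arm can. A call with a gripper value outside its range is refused whole. "gripper" is the opening, from 0 (shut) to 1 (fully open), set as the call begins (left out, the last holds). The fingers move at their own pace and stop on an object; "force" is the grip in N (left out, the last holds). Time passes only in rows, so rows that repeat a pose let the fingers close. It gives the time, the measured TCP pose, the force, the opening and the grip force at its end, in the units of the state.
- get_state(): the state, without advancing time (a new reading comes with each control period).
- camera(name): name is "side" or "top"; returns the picture (400x640x3 uint8, blue, green, red); there is no depth.
- calibration(name): a dict with "vertical_fov" (degrees; the focal length in pixels is half the picture's height over the tangent of half this angle, whatever the lens; pixels are square), "cx", "cy" (the principal point, pixels), "T" (4x4, takes a point from camera to world coordinates). Camera axes: x right, y down, z forward; pixel columns grow to the right and rows downward; lengths in m; the calibration is good to about 2 mm. A picture is of the moment at which its call begins. calibration takes no time and is no camera call.
- finish_job(): hands the job in; it is judged then, once.
The state is a dict: "clock": time; "q": joint angles; "dq": joint speeds; "joint_efforts": joint torques, N m; "position": TCP position; "eef_rot": TCP orientation; "contact_force": force on the tool from outside, world axes, zero at the start; "wrist_torque": the same for the moment, N m; "grip_width": finger opening in m; "grasp_force": force on a finger pad.
Only numpy, scipy, OpenCV 4.12 (cv2) and the standard library are available. Lean on these libraries where they do the work, as an engineer would, in place of code of your own. Each camera call takes 0.05 s, during which the arm holds its last target. There are 200 camera calls.

### The job

Clear the work board: with the closed fingertips sweep the three red caps across the white board and over its edge into the yellow tray, so that all three lie inside it. Only push the caps, never pick one up; none may go into the blue tray, and the little bottle on the board, the tube rack and the tip box must stay where they are.

Things in the scene. Friction and masses are not known exactly. Their poses are not given: they have to be found in the camera images.
- board: white raised work board, fixed; 240 mm (its x, away from the robot) by 260 mm (its y); origin on the bench under its centre, its top surface 50 mm above the bench. A steel lip 5 mm thick stands 6 mm above the surface along both x edges (inner faces at x = -115 and +115 mm); the two y sides (y = -130 and +130 mm) are open, without lip, and a tray stands at each
- yellow_tray: yellow open tray for used caps, fixed; 210 mm (x) by 120 mm (y) and 40 mm high, walls and floor 4 to 5 mm; origin under its centre, axes parallel to the board's. It stands at either the +y or the -y side of the board, its centre at y = +180 or -180 mm in the board's frame, its near rim 10 mm below the board's surface and tucked 10 mm under the board's edge, so that no gap is left
- blue_tray: blue tray of the same size at the other open side of the board; must stay empty
- bottle: small white reagent bottle, 32 mm across and 55 mm tall, blue cap, standing loose on the board among the caps; origin at the centre of its underside. The three caps and the bottle stand in four rows that run along the board's y, about 55 mm apart in x, one thing in each row, each within 75 mm of the board's middle along y; in x the neighbours' centres are at least 45 mm apart
- rack: green micro-tube rack with tubes, 70 by 170 mm, 51 mm tall, loose on the bench beyond the board; origin under its centre
- tipbox: pale pipette-tip box with orange top, 85 by 120 mm, 61 mm tall, loose on the bench beyond the board; origin under its centre
- cap1: red ribbed screw cap, a disc 30 mm across and 16 mm tall, 11 to 20 g, lying flat and loose on the board; origin at the centre of its underside, z up. It slides easily and drops over the board's open side into the tray there
- cap2: red ribbed screw cap, a disc 30 mm across and 16 mm tall, 11 to 20 g, lying flat and loose on the board; origin at the centre of its underside, z up. It slides easily and drops over the board's open side into the tray there
- cap3: red ribbed screw cap, a disc 30 mm across and 16 mm tall, 11 to 20 g, lying flat and loose on the board; origin at the centre of its underside, z up. It slides easily and drops over the board's open side into the tray there

How it is judged:
At the end, for the whole second after the job is handed in: All three red caps lie at rest inside the yellow tray, below its rim; the bottle is upright and, like the tube rack and the tip box, within 12 mm of where it began (x of cap1 in the frame of yellow_tray between -0.101 and 0.101 m and y of cap1 in the frame of yellow_tray between -0.056 and 0.056 m and z of each of cap1, cap2, cap3 in the frame of yellow_tray below 0.036 m and linear speed of each of cap1, cap2, cap3 below 0.02 m/s and x of cap2 in the frame of yellow_tray between -0.101 and 0.101 m and y of cap2 in the frame of yellow_tray between -0.056 and 0.056 m and x of cap3 in the frame of yellow_tray between -0.101 and 0.101 m and y of cap3 in the frame of yellow_tray between -0.056 and 0.056 m and distance of each of bottle, rack, tipbox from where it was at the start of the episode below 0.012 m and angle between bottle's own z axis and vertical below 0.15 rad); the robot touches nothing.
It fails at once if a cap is lifted: its underside is more than 20 mm above the board's surface (height (world z) of any of cap1, cap2, cap3 above 0.07 m).
It fails at once if a cap goes into the blue tray ((x of cap1 in the frame of blue_tray between -0.101 and 0.101 m and y of cap1 in the frame of blue_tray between -0.056 and 0.056 m and z of cap1 in the frame of blue_tray below 0.036 m) or (x of cap2 in the frame of blue_tray between -0.101 and 0.101 m and y of cap2 in the frame of blue_tray between -0.056 and 0.056 m and z of cap2 in the frame of blue_tray below 0.036 m) or (x of cap3 in the frame of blue_tray between -0.101 and 0.101 m and y of cap3 in the frame of blue_tray between -0.056 and 0.056 m and z of cap3 in the frame of blue_tray below 0.036 m)).
It fails at once if the bottle is tipped or moved more than 12 mm (angle between bottle's own z axis and vertical above 0.3 rad or distance of bottle from where it was at the start of the episode above 0.012 m).
It fails at once if the rack or the tip box is moved more than 12 mm (distance of any of rack, tipbox from where it was at the start of the episode above 0.012 m).
It also fails if it takes over 51 s, if anything falls off the work surface, if the arm or the gripper's body presses on something with over 40 N, if the wrist force passes 120 N, or if a joint passes its speed limit or range.

## Working session

There is one attempt and no reset: what is moved stays moved. The work goes in short steps, Python scripts to look and compute and a tool call to move; the robot and the scene stay as the last step left them, time stands still between calls to the robot, and variables do not carry over. Pictures are saved under pics/ and viewed, at most 10 in all, crops included, and the job is handed in when it is done.

Besides the shell and the picture viewer there is one more tool, called after ">>>" in YAML: its name, and indented under it one key for each argument. servo_tool: Moves the arm, as the interface text tells. Its arguments: {"type":"object","properties":{"targets":{"type":"array"},"gripper":{"type":"number"},"force":{"type":"number"}},"required":["targets"]}

```bash
mkdir -p pics; python3 - <<'E'
from workcell import *
import cv2
for n in("top","side"):
    cv2.imwrite(f"pics/{n}0.png",camera(n)); c=calibration(n); print(n,c)
s=get_state(); print(s["clock"],s["position"],s["eef_rot"],s["grip_width"])
E
```

```text
top {'vertical_fov': 52.495737253617946, 'cx': 315.74602887867076, 'cy': 204.4747498753656, 'T': array([[-0.01482312, -0.99276662,  0.11914159,  0.5393068 ],
       [-0.99988516,  0.01434162, -0.00489785,  0.03005432],
       [ 0.00315374, -0.11920051, -0.99286519,  0.75023148],
       [ 0.        ,  0.        ,  0.        ,  1.        ]])}
side {'vertical_fov': 54.829371747314255, 'cx': 320.3617730758891, 'cy': 201.49650717504903, 'T': array([[ 0.87211502, -0.34666092,  0.34531377,  0.38342431],
       [-0.4889669 , -0.64352823,  0.58888266, -0.34059396],
       [ 0.01807655, -0.68242042, -0.73073635,  0.55195567],
       [ 0.        ,  0.        ,  0.        ,  1.        ]])}
0.1 [ 0.17043575 -0.49613493  0.19280527] [-3.09761999e+00 -5.17080641e-01  3.68434053e-05] 0.08523316863488438
```

View pics/top0.png

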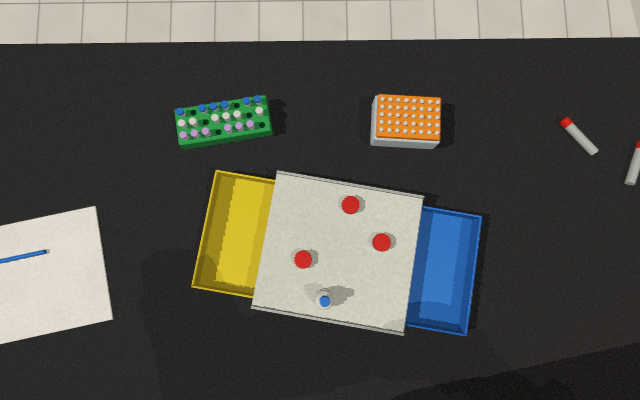

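View pics/side0.png

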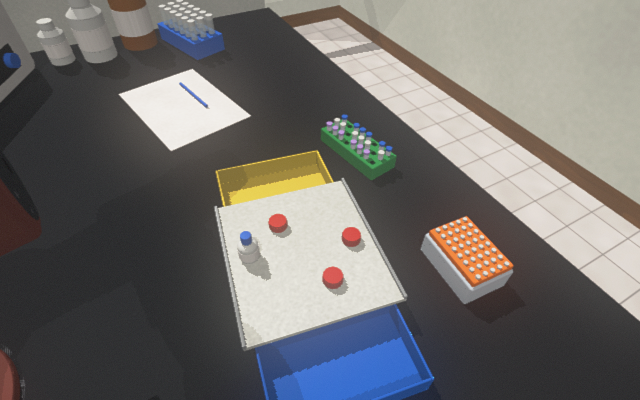

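Top view: the yellow tray is on the left (+y) and the blue one on the right. The caps are at about (350,205), (381,242) and (303,259), the bottle at (325,300), and the board corners at (276,171), (424,196), (404,334) and (252,307). The side view agrees.

```bash
cat > h.py <<'E'
from workcell import *
import cv2, numpy as np
def ray(n,uv,z):
    c=calibration(n); f=200/np.tan(np.radians(c["vertical_fov"]/2)); T=c["T"]
    d=T[:3,:3]@np.array([(uv[0]-c["cx"])/f,(uv[1]-c["cy"])/f,1]); o=T[:3,3]
    return (o+d*(z-o[2])/d[2])[:2]
def reds(im):
    b,g,r=[im[...,i].astype(int) for i in range(3)]
    m=((r>110)&(g<80)&(b<80)).astype(np.uint8)
    n,_,st,ce=cv2.connectedComponentsWithStats(m)
    return [(ce[i],st[i,4]) for i in range(1,n) if st[i,4]>60]
E
python3 - <<'E'
from h import *
C=[ray("top",p,.053) for p in [(276,171),(424,196),(404,334),(252,307)]]
o=np.mean(C,0); yv=(C[0]-C[1]+C[3]-C[2]); ang=np.arctan2(-yv[0],yv[1])
print("corners",np.round(C,3),"sides",[round(np.linalg.norm(C[i]-C[i-1]),3) for i in range(4)],"o",o,"ang",ang)
R=np.array([[np.cos(ang),-np.sin(ang)],[np.sin(ang),np.cos(ang)]])
for n in("top","side"):
    for p,a in reds(cv2.imread(f"pics/{n}0.png")):
        w=ray(n,p,.063); print(n,p.round(1),a,w.round(4),((w-o)@R).round(4))
for n,p in(("top",(324.5,300.5)),("side",(246,237))):
    w=ray(n,p,.104); print("bottle",w.round(4),((w-o)@R).round(4))
print("x axis",R[:,0],"y axis",R[:,1])
E
```

```text
corners [[ 0.683  0.095]
 [ 0.635 -0.162]
 [ 0.403 -0.117]
 [ 0.451  0.136]] sides [np.float64(0.235), np.float64(0.261), np.float64(0.236), np.float64(0.258)] o [ 0.54307358 -0.0118973 ] ang -0.1853732973282518
top [565.7 121.8] 87 [ 0.7614 -0.4136] [ 0.2887 -0.3545]
top [350.1 204.5] 238 [ 0.621 -0.032] [ 0.0803 -0.0054]
top [381.3 242. ] 250 [ 0.5563 -0.083 ] [ 0.0261 -0.0675]
top [302.8 259. ] 233 [0.5299 0.0497] [-0.0243  0.0581]
side [  5.1 379.7] 478 [ 0.1402 -0.022 ] [-0.3942 -0.0842]
bottle [0.4658 0.0154] [-0.081   0.0126]
bottle [0.465  0.0101] [-0.0807  0.0072]
x axis [ 0.98286752 -0.18431345] y axis [0.18431345 0.98286752]
```

>>> servo_tool:
  targets:
    - [[2,2,0],0.1]
    - [[5,5,0],0.2]
    - [[9,9,0],0.32]
    - [[13,13,0],0.44]
    - [[17,17,0],0.56]
    - [[21,21,0],0.68]
    - [[25,25,0],0.8]
    - [[29,29,0],0.9]
    - [[33,33,0],1.0]
    - [[36,35.5,0],1.056]
  gripper: 0

```text
clock: 1.1
position: [0.5057, -0.1632, 0.1932]
eef_rot: [-2.412, -2.013, 0.0]
contact_force: [1.3, -1.0, 0.8]
grip_width: 0.0002
grasp_force: 0.0
```

>>> servo_tool:
  targets:
    - [[1.8,1.9,-2],0]
    - [[1.8,1.9,-4],0]
    - [[1.8,1.9,-6],0]
    - [[1.8,1.9,-8],0]
    - [[1.8,1.9,-10],0]
    - [[1.8,1.9,-10],0]
    - [[1.8,1.9,-10],0]

```text
clock: 1.8
position: [0.5226, -0.1461, 0.0934]
eef_rot: [-2.416, -2.007, 0.001]
contact_force: [-0.0, -1.2, 0.2]
grip_width: -0.0003
grasp_force: 0.0
```

```bash
python3 - <<'E'
from h import *
s=get_state(); print(s["clock"],s["position"],s["eef_rot"],s["grip_width"],s["contact_force"],s["q"])
a=camera("top");b=camera("side")
cv2.imwrite("pics/m1.png",np.hstack([a[130:360,180:500],b[120:350,150:470]]))
E
```

```text
1.8 [ 0.52256023 -0.14607969  0.09340829] [-2.41550803e+00 -2.00745138e+00  6.20241011e-04] -0.000266649726686305 [-0.0311809  -1.15283448  0.2140794 ] [-4.07358575e-01  4.00552926e-01 -2.69565700e-01  9.01575222e-01
  1.29510325e-05  1.34743436e+00]
```

View pics/m1.png

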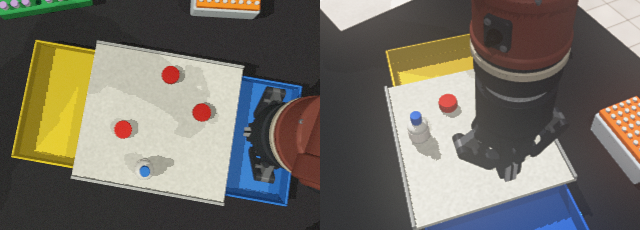

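The caps are untouched. The closed gripper's knuckles stick out along the closing line, so I'll turn a quarter turn. That puts them along the push direction, clear of the bottle, with the 22 mm pad back facing the cap.

>>> servo_tool:
  targets:
    - [[0.5,0.5,0],0.14]
    - [[1.5,1.4,0],0.28]
    - [[2.6,2.4,0],0.42]
    - [[2.6,2.4,0],0.56]
    - [[2.6,2.4,0],0.7]
    - [[2.6,2.4,0],0.84]
    - [[2.6,2.4,0],0.98]
    - [[2.6,2.4,0],1.12]
    - [[2.6,2.4,0],1.26]
    - [[2.6,2.4,0],1.4]

```text
clock: 2.9
position: [0.5496, -0.1225, 0.0946]
eef_rot: [0.545, 3.092, -0.0]
contact_force: [-0.7, 0.2, 0.2]
grip_width: 0.0002
grasp_force: 0.0
```

>>> servo_tool:
  targets:
    - [[0,0,0],0.1]
    - [[0,0,0],0.17]
    - [[0,0,-1],0.17]
    - [[0,0,-2],0.17]
    - [[0,0,-3],0.17]
    - [[0,0,-3.6],0.17]
    - [[0,0,-3.6],0.17]
    - [[0,0,-3.6],0.17]

```text
clock: 3.7
position: [0.5487, -0.1222, 0.0572]
eef_rot: [-0.29, -3.128, -0.0]
contact_force: [-0.7, 0.1, 0.2]
grip_width: -0.0001
grasp_force: 0.0
```

```bash
python3 - <<'E'
from h import *
s=get_state(); print(s["clock"],s["position"],s["eef_rot"],s["contact_force"],s["q"])
a=camera("top");b=camera("side")
cv2.imwrite("pics/m2.png",np.hstack([a[130:360,180:500],b[120:350,150:470]]))
E
```

```text
3.7 [ 0.54873934 -0.12217298  0.05717352] [-2.90390782e-01 -3.12780475e+00 -1.26187478e-04] [-0.72932685  0.14801498  0.17206562] [-3.49105947e-01  4.70643486e-01 -2.63023051e-01  8.37475792e-01
 -7.69943143e-06 -1.63953262e-01]
```

View pics/m2.png

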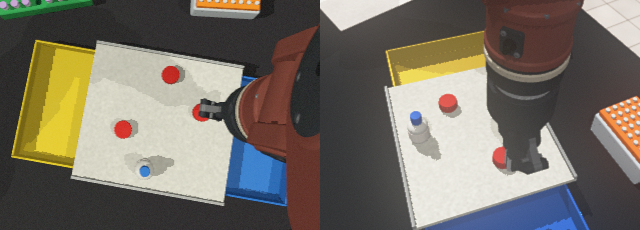

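Tool aligned, with the cap just ahead of it. I'll push part of the way along the board's y (0.184, 0.983), then check.

>>> servo_tool:
  targets:
    - [[0.09,0.5,0],0]
    - [[0.22,1.2,0],0]
    - [[0.41,2.2,0],0]
    - [[0.63,3.4,0],0]
    - [[0.85,4.6,0],0]
    - [[1.07,5.8,0],0]
    - [[1.29,7.0,0],0]
    - [[1.44,7.8,0],0]
    - [[1.47,8.0,0],0]
    - [[1.47,8.0,0],0]

```text
clock: 4.8
position: [0.5635, -0.0419, 0.0573]
eef_rot: [-0.289, -3.128, 0.0]
contact_force: [-0.1, -0.5, -0.1]
grip_width: 0.0001
grasp_force: 0.0
```

```bash
python3 - <<'E'
from h import *
o=np.array([.5431,-.0119]);g=-.1854;R=np.array([[np.cos(g),-np.sin(g)],[np.sin(g),np.cos(g)]])
s=get_state(); print(s["clock"],s["position"],((s["position"][:2]-o)@R).round(4),s["contact_force"])
a=camera("top");b=camera("side")
for n,i in(("top",a),("side",b)):
  for p,ar in reds(i): print(n,p.round(1),ar,((ray(n,p,.063)-o)@R).round(4))
cv2.imwrite("pics/m3.png",np.hstack([a[130:360,180:500],b[120:350,150:470]]))
E
```

```text
4.8 [ 0.56352023 -0.04193067  0.05728841] [ 0.0256 -0.0258] [-0.06314696 -0.49349311 -0.05997921]
top [456.7 288. ] 38387 [-0.0281 -0.203 ]
top [357.9 188.6] 1116 [ 0.1095 -0.0141]
top [492.8 156.1] 7775 [ 0.2057 -0.2357]
top [604.2 221. ] 8101 [ 0.1258 -0.4363]
top [302.8 259. ] 231 [-0.0243  0.0581]
top [629.1 372.4] 192 [-0.1145 -0.4976]
side [352.2 237.9] 157 [ 0.0812 -0.0134]
```

View pics/m3.png

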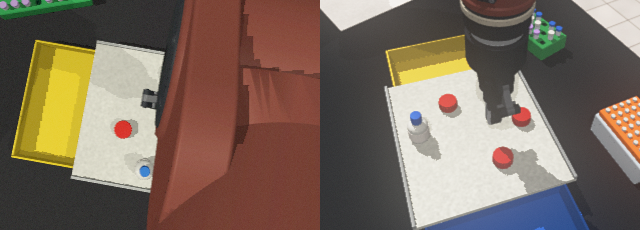

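Cap B hasn't moved: it is still at side (333,277), and the finger is already past it. I'll project the TCP into both views to find the mismatch.

```bash
python3 - <<'E'
from h import *
def proj(n,P):
    c=calibration(n); f=200/np.tan(np.radians(c["vertical_fov"]/2)); p=np.linalg.inv(c["T"])@np.append(P,1)
    return np.array([c["cx"]+f*p[0]/p[2],c["cy"]+f*p[1]/p[2]])
P=get_state()["position"]
print("tcp side",proj("side",P),"top",proj("top",P))
o=np.array([.5431,-.0119]);g=-.1854;R=np.array([[np.cos(g),-np.sin(g)],[np.sin(g),np.cos(g)]])
im=camera("side")
hsv=cv2.cvtColor(im,cv2.COLOR_BGR2HSV); m=(((hsv[...,0]<8)|(hsv[...,0]>172))&(hsv[...,1]>150)&(hsv[...,2]>80)).astype(np.uint8)
m[:180]=0;m[:,:220]=0
n,_,st,ce=cv2.connectedComponentsWithStats(m)
for i in range(1,n):
    if st[i,4]>30: print(ce[i].round(1),st[i,4],((ray("side",ce[i],.060)-o)@R).round(4))
for q in[(.026,-.0675),(.080,-.005),(-.024,.058)]: print(q,proj("side",np.append(o+R@q,.060)))
for q in[(-.12,-.13),(.12,-.13),(.12,.13),(-.12,.13)]: print(q,proj("side",np.append(o+R@q,.053)))
crop=cv2.resize(im[190:310,250:410],None,fx=5,fy=5,interpolation=cv2.INTER_CUBIC)
u=((proj("side",P)-[250,190])*5).astype(int); cv2.drawMarker(crop,tuple(map(int,u)),(0,255,0)); cv2.imwrite("pics/m4.png",crop)
E
```

```text
tcp side [321.84706941 255.12280668] top [356.81600432 238.26137432]
[277.1 220.4] 165 [-0.0233  0.0611]
[352.4 235. ] 141 [ 0.0847 -0.006 ]
[330.6 276.4] 155 [ 0.025  -0.0681]
(0.026, -0.0675) [331.07540232 275.85368536]
(0.08, -0.005) [349.44692483 235.24033949]
(-0.024, 0.058) [277.19138948 221.8529706 ]
(-0.12, -0.13) [241.57827114 348.03187413]
(0.12, -0.13) [406.66067279 296.60210491]
(0.12, 0.13) [342.50984173 178.31189958]
(-0.12, 0.13) [213.32611169 207.10884706]
```

View pics/m4.png

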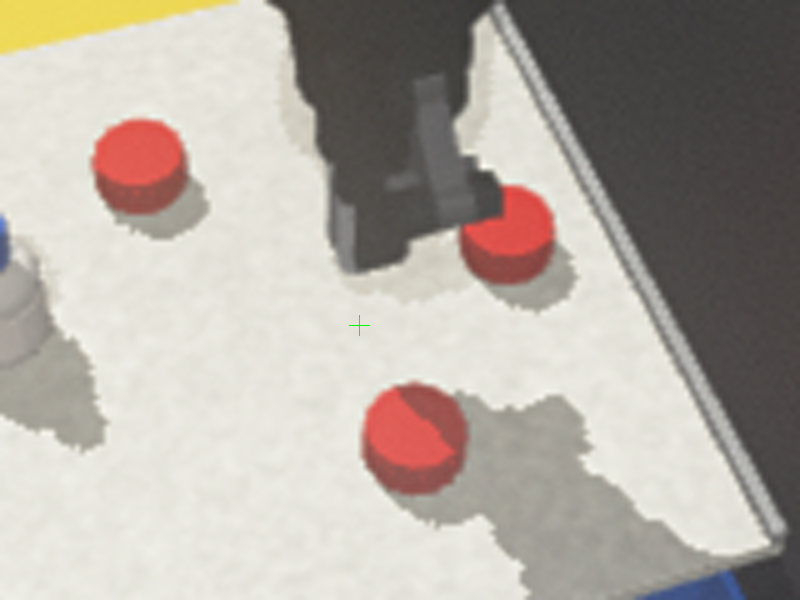

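```bash
cat >> h.py <<'E'
def proj(n,P):
    c=calibration(n); f=200/np.tan(np.radians(c["vertical_fov"]/2)); p=np.linalg.inv(c["T"])@np.append(P,1)
    return np.array([c["cx"]+f*p[0]/p[2],c["cy"]+f*p[1]/p[2]])
E
python3 - <<'E'
from h import *
out=[]
for k,P in((1,(.5226,-.1461,.0934)),(2,(.5487,-.1222,.0572)),(3,(.5635,-.0419,.0573))):
    im=cv2.imread(f"pics/m{k}.png")
    for n,off in(("side",(150-320,120)),("top",(180,130))):
        u=proj(n,P)-off; x,y=u.astype(int); print(k,n,u)
        big=cv2.copyMakeBorder(im,60,60,60,60,cv2.BORDER_REPLICATE)[y+60-45:y+60+35,x+60-40:x+60+40]
        big=cv2.resize(big,None,fx=3.3,fy=3.3,interpolation=cv2.INTER_CUBIC); big=cv2.convertScaleAbs(big,alpha=1.5,beta=25)
        c=(int(40*3.3),int(45*3.3)); cv2.drawMarker(big,c,(0,255,0)); 
        v=proj(n,np.array(P)+[0,0,.02])-proj(n,P); cv2.drawMarker(big,tuple(int(a) for a in np.array(c)+3.3*v),(255,0,255))
        out.append(big)
cv2.imwrite("pics/m5.png",np.vstack([np.hstack(out[0::2]),np.hstack(out[1::2])]))
E
```

```text
1 side [504.29799935 189.59477284]
1 top [244.34508606 132.0134526 ]
2 side [510.37989704 180.00270057]
2 top [223.87390591 116.27241452]
3 side [491.6825448  134.82677266]
3 top [176.47004379 108.24276111]
```

View pics/m5.png

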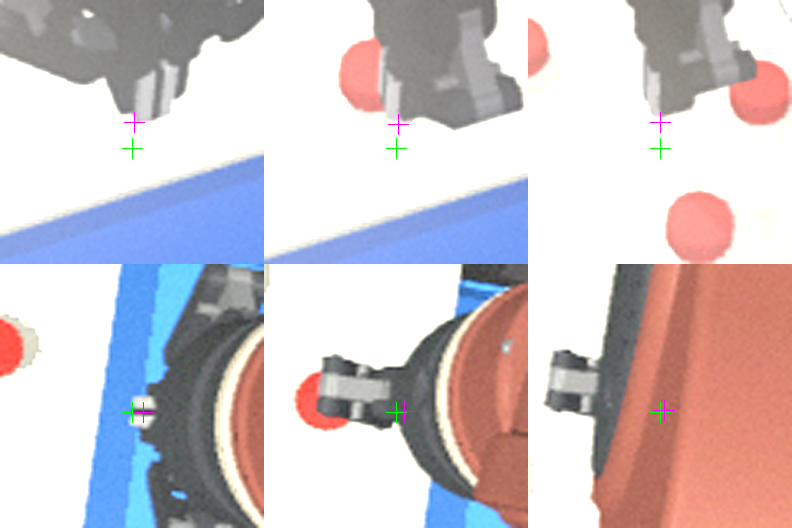

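In every view the real fingertips sit about 20 mm above the reported TCP (the magenta mark), with no sideways offset. So the finger passed over the cap. I'll go back and descend about 20 mm further, carefully.

>>> servo_tool:
  targets:
    - [[0,0,1],0]
    - [[-0.37,-2,1],0]
    - [[-0.74,-4,1],0]
    - [[-1.1,-6,1],0]
    - [[-1.47,-8,1],0]
    - [[-1.47,-8,1],0]
    - [[-1.47,-8,0],0]
    - [[-1.47,-8,-0.5],0]
    - [[-1.47,-8,-1.0],0]
    - [[-1.47,-8,-1.0],0]

```text
clock: 5.95
position: [0.5482, -0.1213, 0.0463]
eef_rot: [-0.288, -3.127, -0.001]
contact_force: [0.5, 0.3, -0.8]
grip_width: 0.0001
grasp_force: 0.0
```

>>> servo_tool:
  targets:
    - [[0,0,-0.2],0]
    - [[0,0,-0.4],0]
    - [[0,0,-0.6],0]
    - [[0,0,-0.8],0]
    - [[0,0,-0.8],0]
    - [[0,0,-0.8],0]

```text
clock: 6.55
position: [0.5488, -0.1222, 0.0393]
eef_rot: [-0.29, -3.128, -0.0]
contact_force: [0.2, 0.2, -0.0]
grip_width: -0.0002
grasp_force: 0.0
```

```bash
python3 - <<'E'
from h import *
s=get_state(); P=s["position"]; print(s["clock"],P,s["contact_force"],tcp_to_grasp)
b=camera("side"); u=proj("side",P+[0,0,.02]); x,y=u.astype(int)
im=cv2.resize(b[y-50:y+40,x-60:x+60],None,fx=5,fy=5,interpolation=cv2.INTER_CUBIC); cv2.drawMarker(im,(300,250),(255,0,255))
cv2.imwrite("pics/m6.png",cv2.convertScaleAbs(im,alpha=1.4,beta=20))
E
```

```text
6.55 [ 0.54877188 -0.12219451  0.03928784] [ 0.17213632  0.23342419 -0.00384902] 0.0187
```

View pics/m6.png

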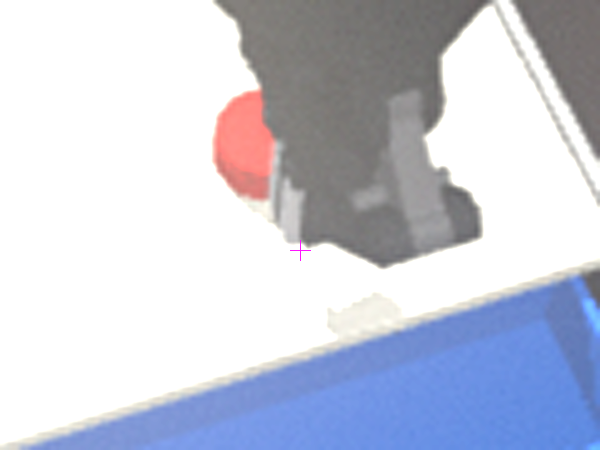

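A reported z of 0.039 with no contact confirms the offset. I'll go 3 mm lower and push.

>>> servo_tool:
  targets:
    - [[0,0,-0.3],0]
    - [[0,0,-0.3],0]
    - [[0.18,1.0,-0.3],0]
    - [[0.37,2.0,-0.3],0]
    - [[0.55,3.0,-0.3],0]
    - [[0.74,4.0,-0.3],0]
    - [[0.92,5.0,-0.3],0]
    - [[1.1,6.0,-0.3],0]
    - [[1.29,7.0,-0.3],0]
    - [[1.47,8.0,-0.3],0]

```text
clock: 7.6
position: [0.5637, -0.0413, 0.0363]
eef_rot: [-0.29, -3.128, -0.0]
contact_force: [0.2, -0.2, -0.5]
grip_width: -0.0002
grasp_force: 0.0
```

```bash
cat >> h.py <<'E'
o=np.array([.5431,-.0119]);g=-.1854;R=np.array([[np.cos(g),-np.sin(g)],[np.sin(g),np.cos(g)]])
def look():
    s=get_state(); print(s["clock"],s["position"].round(4),"tcp board",((s["position"][:2]-o)@R).round(4),s["contact_force"].round(1))
    for n in("side","top"):
        im=camera(n); hsv=cv2.cvtColor(im,cv2.COLOR_BGR2HSV); m=(((hsv[...,0]<8)|(hsv[...,0]>172))&(hsv[...,1]>150)&(hsv[...,2]>75)).astype(np.uint8)
        k,_,st,ce=cv2.connectedComponentsWithStats(m)
        for i in range(1,k):
            q=((ray(n,ce[i],.060)-o)@R)
            if 15<st[i,4]<400 and abs(q[0])<.13 and abs(q[1])<.25: print(n,ce[i].round(1),st[i,4],q.round(3))
    return s
E
python3 -c "
from h import *
look()"
```

```text
7.6 [ 0.5637 -0.0413  0.0363] tcp board [ 0.0256 -0.0251] [ 0.2 -0.2 -0.5]
side [277.1 220.4] 164 [-0.023  0.061]
side [352.3 233.6] 149 [ 0.086 -0.003]
side [329.7 276.2] 136 [ 0.024 -0.067]
top [302.7 259.1] 235 [-0.025  0.058]
top [333.2 302.2] 24 [-0.086 -0.004]
```

The cap still hasn't moved. The visible lower edge is the tip's near corner, so the true offset is about 31 mm and the finger only skimmed over the cap. I'll go back and lower in small steps, watching the force.

>>> servo_tool:
  targets:
    - [[0,0,1.5],0]
    - [[-0.37,-2,1.5],0]
    - [[-0.74,-4,1.5],0]
    - [[-1.1,-6,1.5],0]
    - [[-1.47,-8,1.5],0]
    - [[-1.47,-8,1],0]
    - [[-1.47,-8,0.5],0]
    - [[-1.47,-8,0],0]
    - [[-1.47,-8,-0.2],0]
    - [[-1.47,-8,-0.4],0]

```text
clock: 8.7
position: [0.5487, -0.1215, 0.0319]
eef_rot: [-0.288, -3.128, -0.0]
contact_force: [-0.6, -0.5, 0.1]
grip_width: 0.0003
grasp_force: 0.0
```

>>> servo_tool:
  targets:
    - [[0,0,0],0]
    - [[0,0,-0.1],0]
    - [[0,0,-0.2],0]
    - [[0,0,-0.3],0]
    - [[0,0,-0.4],0]
    - [[0,0,-0.4],0]

```text
clock: 9.3
position: [0.5487, -0.1222, 0.0282]
eef_rot: [-0.29, -3.128, -0.0]
contact_force: [0.1, 0.4, -0.2]
grip_width: 0.0002
grasp_force: 0.0
```

```bash
python3 -c "
from h import *
look()"
```

```text
9.3 [ 0.5487 -0.1222  0.0282] tcp board [ 0.0258 -0.1074] [ 0.1  0.4 -0.2]
side [277.1 220.4] 164 [-0.023  0.061]
side [328.  275.6] 100 [ 0.022 -0.066]
top [350.2 204.5] 239 [ 0.081 -0.006]
top [377.4 245.3] 60 [ 0.02  -0.062]
top [302.7 259.1] 235 [-0.025  0.058]
```

Still free. I'll keep lowering gently toward contact.

>>> servo_tool:
  targets:
    - [[0,0,-0.1],0]
    - [[0,0,-0.2],0]
    - [[0,0,-0.3],0]
    - [[0,0,-0.3],0]

```text
clock: 9.8
position: [0.5487, -0.1221, 0.0251]
eef_rot: [-0.29, -3.128, -0.0]
contact_force: [-0.7, 0.7, 0.2]
grip_width: 0.0002
grasp_force: 0.0
```

>>> servo_tool:
  targets:
    - [[0,0,-0.1],0]
    - [[0,0,-0.2],0]
    - [[0,0,-0.2],0]

```text
clock: 10.1
position: [0.5487, -0.1222, 0.0232]
eef_rot: [-0.29, -3.128, -0.0]
contact_force: [-0.6, -0.5, 0.2]
grip_width: -0.0
grasp_force: 0.0
```

>>> servo_tool:
  targets:
    - [[0.09,0.5,0],0]
    - [[0.22,1.2,0],0]
    - [[0.41,2.2,0],0]
    - [[0.59,3.2,0],0]
    - [[0.77,4.2,0],0]
    - [[0.92,5.0,0],0]
    - [[0.92,5.0,0],0]

```text
clock: 10.8
position: [0.5581, -0.0708, 0.0233]
eef_rot: [-0.287, -3.128, -0.0]
contact_force: [0.0, 0.6, 0.5]
grip_width: 0.0002
grasp_force: 0.0
```

```bash
python3 - <<'E'
from h import *
look(); cv2.imwrite("pics/m7.png",cv2.resize(camera("side")[180:310,230:420],None,fx=4,fy=4))
E
```

```text
10.8 [ 0.5581 -0.0708  0.0233] tcp board [ 0.0256 -0.0552] [0.  0.6 0.5]
side [277.1 220.4] 169 [-0.023  0.061]
side [354.9 234.9] 94 [ 0.089 -0.007]
side [318.2 255.4] 47 [ 0.019 -0.027]
top [350.1 204.5] 238 [ 0.081 -0.006]
top [357.3 245.2] 21 [ 0.014 -0.029]
top [302.7 259.1] 235 [-0.025  0.058]
```

View pics/m7.png

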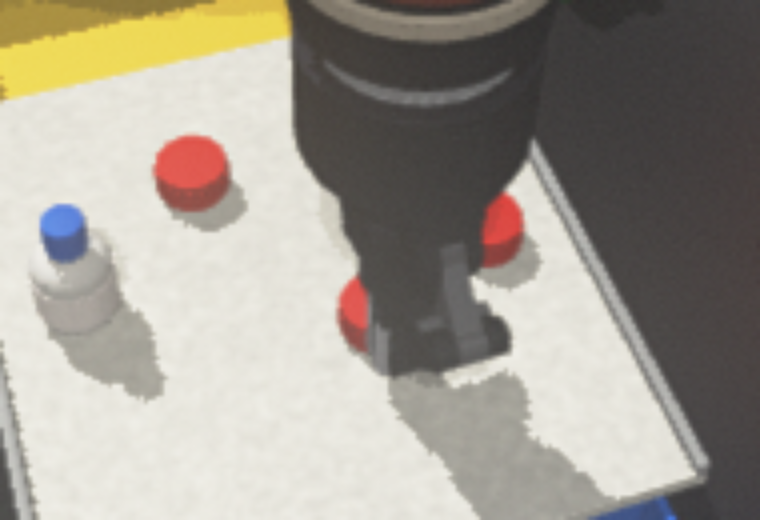

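Now it pushes cap B. I'll continue.

>>> servo_tool:
  targets:
    - [[0.15,0.8,0],0]
    - [[0.33,1.8,0],0]
    - [[0.55,3.0,0],0]
    - [[0.77,4.2,0],0]
    - [[0.99,5.4,0],0]
    - [[1.22,6.6,0],0]
    - [[1.44,7.8,0],0]
    - [[1.66,9.0,0],0]
    - [[1.82,9.9,0],0]
    - [[1.82,9.9,0],0]

```text
clock: 11.95
position: [0.5763, 0.0281, 0.0233]
eef_rot: [0.288, 3.128, 0.0]
contact_force: [0.1, -0.8, 0.3]
grip_width: 0.0001
grasp_force: 0.0
```

```bash
python3 -c "
from h import *
look()"
```

```text
11.95 [0.5763 0.0281 0.0233] tcp board [0.0253 0.0454] [ 0.1 -0.8  0.3]
side [298.7 208.8] 33 [0.018 0.075]
side [277.1 220.4] 166 [-0.023  0.061]
side [352.  232.8] 136 [ 0.086 -0.002]
```

>>> servo_tool:
  targets:
    - [[0.15,0.8,0],0]
    - [[0.33,1.8,0],0]
    - [[0.55,3.0,0],0]
    - [[0.77,4.2,0],0]
    - [[0.99,5.4,0],0]
    - [[1.22,6.6,0],0]
    - [[1.44,7.8,0],0]
    - [[1.57,8.5,0],0]
    - [[1.57,8.5,0],0]

```text
clock: 12.95
position: [0.5921, 0.1129, 0.0232]
eef_rot: [0.288, 3.128, 0.0]
contact_force: [-0.5, -1.0, -0.2]
grip_width: -0.0
grasp_force: 0.0
```

>>> servo_tool:
  targets:
    - [[0,0,1],0]
    - [[0,0,3],0]
    - [[-0.9,-5,4],0]
    - [[-1.8,-9,4],0]

```text
clock: 13.35
position: [0.5751, 0.0205, 0.0656]
eef_rot: [0.287, 3.125, -0.001]
contact_force: [1.1, -0.8, -0.2]
grip_width: -0.0003
grasp_force: 0.0
```

```bash
python3 -c "
from h import *
look()"
```

```text
13.35 [0.5751 0.0205 0.0656] tcp board [0.0255 0.0377] [ 1.1 -0.8 -0.2]
side [277.1 220.4] 162 [-0.023  0.061]
side [352.8 234. ] 140 [ 0.086 -0.004]
```

Cap B is off the board. Next is cap A: move to behind it, lower, and push.

>>> servo_tool:
  targets:
    - [[0.5,-2,0],0]
    - [[1.5,-5,0],0]
    - [[3,-8,0],0]
    - [[3.9,-9.4,0],0]
    - [[3.9,-9.4,0],0]
    - [[3.9,-9.4,-1.5],0]
    - [[3.9,-9.4,-3],0]
    - [[3.9,-9.4,-4.0],0]
    - [[3.9,-9.4,-4.2],0]
    - [[3.9,-9.4,-4.2],0]

```text
clock: 14.45
position: [0.6126, -0.0717, 0.0214]
eef_rot: [-0.289, -3.128, -0.0]
contact_force: [-0.3, 0.0, 0.4]
grip_width: -0.0
grasp_force: 0.0
```

```bash
python3 -c "
from h import *
look()"
```

```text
14.45 [ 0.6126 -0.0717  0.0214] tcp board [ 0.0794 -0.046 ] [-0.3  0.   0.4]
side [277.1 220.4] 162 [-0.023  0.061]
side [347.5 234.1] 94 [ 0.078 -0.002]
top [348.4 209.3] 77 [ 0.072 -0.004]
top [261.6 223.1] 140 [0.023 0.138]
top [302.7 259.1] 235 [-0.025  0.058]
```

>>> servo_tool:
  targets:
    - [[0.09,0.5,0.1],0]
    - [[0.22,1.2,0.1],0]
    - [[0.41,2.2,0.1],0]
    - [[0.63,3.4,0.1],0]
    - [[0.85,4.6,0.1],0]
    - [[1.07,5.8,0.1],0]
    - [[1.29,7.0,0.1],0]
    - [[1.51,8.2,0.1],0]
    - [[1.66,9.0,0.1],0]
    - [[1.66,9.0,0.1],0]

```text
clock: 15.55
position: [0.6297, 0.0191, 0.0223]
eef_rot: [0.288, 3.128, 0.0]
contact_force: [0.0, 0.2, -0.4]
grip_width: 0.0002
grasp_force: 0.0
```

```bash
python3 -c "
from h import *
look()"
```

```text
15.55 [0.6297 0.0191 0.0223] tcp board [0.0794 0.0464] [ 0.   0.2 -0.4]
side [329.2 200.9] 43 [0.074 0.077]
side [277.1 220.4] 162 [-0.023  0.061]
```

>>> servo_tool:
  targets:
    - [[0.15,0.8,0],0]
    - [[0.33,1.8,0],0]
    - [[0.55,3.0,0],0]
    - [[0.77,4.2,0],0]
    - [[0.99,5.4,0],0]
    - [[1.22,6.6,0],0]
    - [[1.44,7.8,0],0]
    - [[1.57,8.5,0],0]
    - [[1.57,8.5,0],0]

```text
clock: 16.55
position: [0.6453, 0.104, 0.0222]
eef_rot: [0.288, 3.128, 0.0]
contact_force: [0.1, -0.6, -0.0]
grip_width: 0.0001
grasp_force: 0.0
```

>>> servo_tool:
  targets:
    - [[0,0,2],0]
    - [[0,0,5],0]
    - [[-1,-5,8],0]
    - [[-2.5,-9,9],0]
    - [[-4,-13,9],0]
    - [[-5.5,-16,9],0]
    - [[-5.5,-16,9],0]

```text
clock: 17.25
position: [0.5885, -0.0613, 0.1127]
eef_rot: [-0.297, -3.127, 0.002]
contact_force: [-0.1, -0.0, 0.4]
grip_width: 0.0002
grasp_force: 0.0
```

```bash
python3 - <<'E'
from h import *
look(); a=camera("top")
cv2.imwrite("pics/m8.png",np.hstack([a[150:350,180:430],camera("side")[130:330,200:450]]))
for p in((261.6,223.1),): print(((ray("top",p,.02)-o)@R).round(3))
E
```

```text
17.25 [ 0.5885 -0.0613  0.1127] tcp board [ 0.0537 -0.0401] [-0.1 -0.   0.4]
side [277.1 220.4] 162 [-0.023  0.061]
top [265.8 193.6] 140 [0.075 0.14 ]
top [261.6 223.1] 140 [0.023 0.138]
top [302.7 259.1] 235 [-0.025  0.058]
[0.025 0.144]
```

Both caps lie just beyond the board edge, in the tray. Now cap C, next to the bottle.

>>> servo_tool:
  targets:
    - [[-1.5,1.5,0],0]
    - [[-4,4.5,0],0]
    - [[-6,6.8,0],0]
    - [[-6.4,7.3,0],0]
    - [[-6.4,7.3,0],0]
    - [[-6.4,7.3,0],0]

```text
clock: 18.05
position: [0.5273, 0.0158, 0.1125]
eef_rot: [0.288, 3.127, -0.0]
contact_force: [0.9, -1.0, 1.1]
grip_width: 0.0002
grasp_force: 0.0
```

>>> servo_tool:
  targets:
    - [[0,0,-1.5],0]
    - [[0,0,-3],0]
    - [[0,0,-4.5],0]
    - [[0,0,-6],0]
    - [[0,0,-6],0]

```text
clock: 18.55
position: [0.5256, 0.0152, 0.0505]
eef_rot: [-0.291, -3.125, 0.0]
contact_force: [0.7, -0.1, 0.5]
grip_width: -0.0002
grasp_force: 0.0
```

```bash
python3 - <<'E'
from h import *
look()
cv2.imwrite("pics/m9.png",cv2.resize(np.hstack([cv2.imread("pics/m8.png")[:,:250],camera("side")[150:350,200:360]]),None,fx=1.9,fy=1.9))
E
```

```text
18.55 [0.5256 0.0152 0.0505] tcp board [-0.0222  0.0234] [ 0.7 -0.1  0.5]
side [272.3 221. ] 55 [-0.031  0.062]
```

View pics/m9.png

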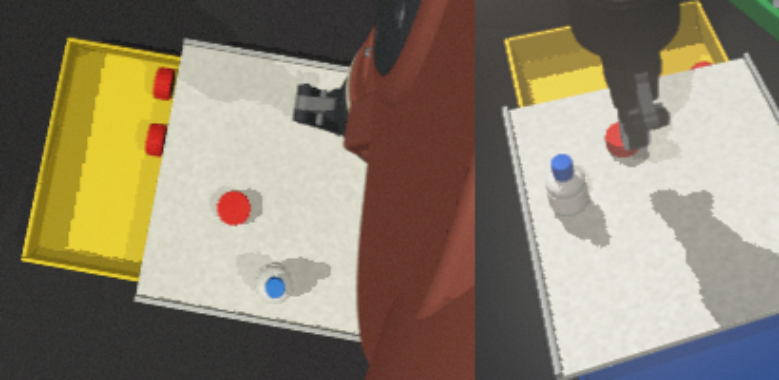

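Both caps are in the yellow tray near its inner wall, and the finger is well clear of the bottle. Lower and push cap C.

>>> servo_tool:
  targets:
    - [[-0.1,-0.7,-0.5],0]
    - [[-0.1,-0.7,-1.5],0]
    - [[-0.1,-0.7,-2.3],0]
    - [[-0.1,-0.7,-2.8],0]
    - [[-0.1,-0.7,-2.8],0]

```text
clock: 19.2
position: [0.5244, 0.009, 0.0233]
eef_rot: [-0.29, -3.127, -0.0]
contact_force: [-1.1, -0.8, 0.1]
grip_width: -0.0003
grasp_force: 0.0
```

>>> servo_tool:
  targets:
    - [[0.09,0.5,0],0]
    - [[0.22,1.2,0],0]
    - [[0.41,2.2,0],0]
    - [[0.63,3.4,0],0]
    - [[0.85,4.6,0],0]
    - [[1.07,5.8,0],0]
    - [[1.29,7.0,0],0]
    - [[1.51,8.2,0],0]
    - [[1.73,9.4,0],0]
    - [[1.96,10.6,0],0]

```text
clock: 20.2
position: [0.5449, 0.1159, 0.0243]
eef_rot: [-0.29, -3.128, -0.0]
contact_force: [-0.3, -0.4, 0.8]
grip_width: -0.0002
grasp_force: 0.0
```

>>> servo_tool:
  targets:
    - [[0.07,0.4,0],0]
    - [[0.07,0.4,0],0]
    - [[0.07,0.4,2],0]
    - [[0.07,0.4,5],0]
    - [[0.07,0.4,9],0]
    - [[2,-4,12],0]
    - [[4,-8,12],0]
    - [[6,-12,12],0]
    - [[8,-16,12],0]
    - [[8,-16,12],0]

```text
clock: 21.2
position: [0.6266, -0.0509, 0.1439]
eef_rot: [0.298, 3.126, -0.003]
contact_force: [0.4, 1.0, -0.9]
grip_width: 0.0
grasp_force: 0.0
```

```bash
python3 - <<'E'
from h import *
look()
E
```

```text
21.2 [ 0.6266 -0.0509  0.1439] tcp board [ 0.0893 -0.0229] [ 0.4  1.  -0.9]
top [265.7 193.5] 139 [0.075 0.14 ]
top [261.6 223.1] 140 [0.023 0.138]
top [255.5 250.8] 144 [-0.024  0.139]
```

```bash
python3 - <<'E'
from h import *
for n in("top","side"):
    for nm,im in(("0",cv2.imread(f"pics/{n}0.png")),("now",camera(n))):
        hsv=cv2.cvtColor(im,cv2.COLOR_BGR2HSV); m=((hsv[...,0]>100)&(hsv[...,0]<125)&(hsv[...,1]>140)&(hsv[...,2]>90)).astype(np.uint8)
        k,_,st,ce=cv2.connectedComponentsWithStats(m)
        e=np.array((324.5,300.5) if n=="top" else (246,237))
        print(n,nm,[(ce[i].round(1),st[i,4]) for i in range(1,k) if np.linalg.norm(ce[i]-e)<20 and st[i,4]>10])
look(); print(finish_job())
E
```

```text
top 0 [(array([324.5, 300.9]), np.int32(81))]
top now []
side 0 [(array([244.9, 235. ]), np.int32(54))]
side now [(array([244.8, 235. ]), np.int32(52))]
21.4 [ 0.6242 -0.0448  0.1441] tcp board [ 0.0857 -0.0174] [-0.3  0.5 -0.5]
top [265.7 193.6] 138 [0.075 0.14 ]
top [261.6 223.1] 140 [0.023 0.138]
top [255.5 250.8] 144 [-0.024  0.139]
the job is handed in; nothing more can be done
None
```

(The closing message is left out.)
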